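Centre the wobbly mirror on the budgie's play stand

ROBOT

A 7-joint arm with a two-finger parallel gripper is mounted at the origin on the work surface. World frame = base frame: x ahead of the robot, y to its left, z up, the work surface at z = 0. Lengths are in mm, angles in degrees, forces in N, time in s.
With the tool pointing down it reaches from about 400 to 750 mm from the base axis. Payload 19.5 kg.
Tool frame: the origin (TCP) lies on the centre line of the jaws, within the pads' length; the fingertips stand 14 mm ahead of it and the grasp point (between the pads) lies 5 mm behind it (env.nose_length is the distance from the TCP to the fingertips, in mm); z points along the fingers, y is the line along which they close (so a half turn about z gives the same grasp; the last joint's range is limited). The gripper opens to 85 mm and grips with 20 to 120 N. Pads are 22 mm wide; open, the fingers measure 114 mm over their backs; the gripper's body (76 mm by 85 mm) begins 54 mm behind the grasp point. The pads swing forward as they close: fully open they stand 13 mm farther back than shut.
Start: joints at [71.809, 40.479, -1.581, 85.061, 1.261, 54.483, -4.326], TCP at [156.576, -553.245, 245.268] pointing down, gripper open.
Joint ranges: [-155.06, 155.06], [-18.47, 123.98], [-90, 86.84], [0, 140.48], [-83.41, 263.41], [0, 116], [-161.91, 161.91]. Speed limits (degrees/s): [108.29, 108.29, 147.25, 147.25, 172.46, 172.46, 172.46].

INTERFACE

Orientations are given as a 3x3 rotation matrix whose columns are the frame's x, y, z axes.
In Python, from workcell import state, imaging, env gives the robot as it stands.
- The arm moves only by the shell command python3 -m handwheel 'ROWS'. ROWS is JSON, a list of rows, each a list of 5 numbers: the shift along the tool's x, y, z in m, then the turn about the tool's z in rad, then the opening, from 0 (shut) to 1 (fully open). In form: [[x, y, z, spin, fingers], ...]. A call has 1 to 10 rows; each row is the pose to reach, as a shift and turn from the pose commanded when the call began, along the tool's axes at that moment; what a row does not reach only later rows make up. A row lasts 1/10 s, in which the tool goes at most 50 mm and 8.59 degrees, less where a joint would pass 70% of its speed; a pose out of reach is approached as far as the arm can. A call with a gripper value outside its range is refused whole. The fingers move at their own pace and stop on an object; the grip force is fixed at half the most. Time passes only in rows, so rows that repeat a pose let the fingers close. It gives the time, the measured TCP pose, the force and the opening at its end, in the units of the state.
- state(): the state, without advancing time (a new reading comes with each control period).
- imaging.read_camera(name): name is "scene" or "top"; returns a dict with "pixels" (420x560x3 uint8, red, green, blue), "depth" (420x560 float32, mm along the optical axis (not along the pixel's ray), 0 where there is no reading), "K" (3x3 intrinsics, pixels), "k1" (the pictures are not rectified: a ray, as slopes to the right and down, at radius r is drawn at 1 + k1 r^2 times it, then the intrinsics apply), "world_to_cam" (4x4, takes a point from world to camera coordinates). Camera axes: x right, y down, z forward; pixel columns grow to the right and rows downward; lengths in mm; the calibration is good to about 2 mm. A picture is of the moment at which its call begins.
- env.hand_in(): hands the job in, once; it reports no verdict.
Trained networks look in a picture, given as the dict that the camera call returned (one of the last four; its "shot" number tells which), for a name from the list of things; names that differ only in an ending like _2 or _b are one class to them, and where a whole thing is asked for, a point or a joint stands for the part that bears it (a point fixed in the world has none). Each returns a list of dicts, best first, with "p" (0 to 1); they miss things now and then, are a little off and sometimes report something else, mostly with a low value. They report only what shows in the picture. A call takes as long as a camera call. They do not tell look-alikes from the thing itself.
- imaging.boxes_of(picture, target): "xyz" ([x, y, z] in mm, in the coordinates of the camera as it stood for that picture, good to about 4 mm: the middle of the surface that is visible of it).
- imaging.cut_out(picture, target): "region" (420x560 bool, what is visible of it).
The state is a dict: "t": time; "joint_positions": joint angles; "joint_vel": joint speeds; "joint_efforts": joint torques, N m; "ee_pos": TCP position; "tool_rot": TCP orientation; "force": force on the tool from outside, world axes, zero at the start; "torque": the same for the moment, N m; "gripper_width": finger opening in mm.
Only numpy, scipy, OpenCV 4.12 (cv2) and the standard library are available. Lean on these libraries where they do the work, as an engineer would, in place of code of your own. Each camera call takes 0.05 s, during which the arm holds its last target. There are 200 camera calls.

TASK

The little standing mirror with the wobbly foot has been left near the edge of the round wooden play stand. With light taps of the fingertips, nudge it to the middle of the stand's top (centred to within 6 mm, so the bird has room to perch all round) and leave it standing upright and still. Do not grip, lift or topple the mirror, do not shove the stand, and leave the other bird things around it where they are.

Things in the scene. Friction and masses are not known exactly. Their poses are not given: they have to be found in the camera images.
- mirror: standing mirror toy, 57 mm tall, about 90 g: a round plastic foot 46 mm across carries a small round mirror. Origin at the centre of the foot's underside, z up its axis. The foot's side is upright from 3 to 11 mm up; below, it is bevelled to a flat 24 mm across, so it rocks easily; above, it slopes inward. Pushed low on the foot it slides and stays as left; higher up it rocks and can topple.
- mirror_disc (a point): centre of the mirror disc, on the toy's axis 36 mm above the foot's underside; the disc stands on edge, 42 mm across and 8 mm thick (along its x axis). Which way it faces does not matter.
- stand_top (a point): centre of the top face of the play stand: a loose turned-wood stand of 0.45 kg with a flat round platform 100 mm across and 14 mm thick, its top face 60 mm above the table, on a narrow column and a round foot 110 mm across. The point lies on the top face, z up.
- dish: round ceramic dish, 96 mm across, 34 mm high, near the stand. Origin at the centre of its underside. Leave it alone.
- perch: bamboo perch lying on the table near the stand, 170 mm long, 16 mm thick, along its x axis. Origin under its middle. Leave it alone.
- bell: small brass bell, 38 mm across, 39 mm high, near the stand. Origin at the centre of its underside. Leave it alone.
- feeder: empty upright plastic seed feeder, 85 x 75 mm, 130 mm high, to the left. Origin at the centre of its underside. Leave it alone.
- scoop: steel scoop lying to the right, 170 mm long along its x axis, 26 mm high. Origin on the underside where handle and pan meet. Leave it alone.
- jar: lidded seed jar, 76 mm across, 110 mm high, to the right. Origin at the centre of its underside. Leave it alone.
- toyring: flat wooden toy ring, 68 mm across, 12 mm high, to the left. Origin at the centre of its underside. Leave it alone.
There are look-alikes about, which are no part of the job. Leave any purple look-alike of the mirror alone.

How it is judged:
By the outcome, as a careful person would: the job done as asked, in the order asked, and still so for the second after the job is handed in, with the robot touching nothing.
It also fails if it takes over 48 s, if anything falls off the work surface, if the arm or the gripper's body presses on something with over 40 N, if the wrist force passes 120 N, or if a joint passes its speed limit or range.

## Working session

There is one attempt and no reset: what is moved stays moved. The work goes in short steps, Python scripts to look and compute and a shell command to move; the robot and the scene stay as the last step left them, time stands still between calls to the robot, and variables do not carry over. Pictures are saved under pics/ and viewed, on a budget of 10 in all, crops included, one or two more only if the job needs it, and the job is handed in when it is done.

```bash
ls; mkdir -p pics; cat > h.py <<'E'
import numpy as np, cv2
from workcell import state, imaging, env
def toworld(pic,p):
    M=np.linalg.inv(pic["world_to_cam"]); return (M[:3,:3]@np.asarray(p,float).T).T+M[:3,3]
def cloud(pic,mask=None):
    d=pic["depth"]; m=d>0
    if mask is not None: m&=mask
    v,u=np.nonzero(m); K=pic["K"]
    D=np.array([pic["k1"],0,0,0,0],float)
    n=cv2.undistortPoints(np.stack([u,v],1).astype(float)[:,None],K,D)[:,0]
    z=d[v,u]; return toworld(pic,np.c_[n*z[:,None],z]),np.c_[u,v]
def pix(pic,P):
    D=np.array([pic["k1"],0,0,0,0],float);W=pic["world_to_cam"]
    r,_=cv2.Rodrigues(W[:3,:3]); return cv2.projectPoints(np.array(P,float).reshape(-1,1,3),r,W[:3,3],pic["K"],D)[0][:,0]
def save(n,im): cv2.imwrite("pics/"+n,cv2.cvtColor(im,cv2.COLOR_RGB2BGR))
E
python3 - <<'E'
from h import *
s=state(); print(s["t"],s["ee_pos"],s["tool_rot"],s["force"],s["gripper_width"])
a=imaging.read_camera("scene"); b=imaging.read_camera("top")
save("a.png",a["pixels"]);save("b.png",b["pixels"])
for n,p in (("scene",a),("top",b)):
  for t in ["mirror","mirror_disc","stand_top","dish","perch","bell","feeder","scoop","jar","toyring"]:
    for r in imaging.boxes_of(p,t)[:3]:
        w=toworld(p,r["xyz"]); print(n,t,round(r["p"],2),w.round(),pix(p,w)[0].round())
E
```

```text
pics
0.0 [ 156.5245714  -553.03279486  244.84254642] [[ 9.62197318e-01  2.72353113e-01 -3.22780561e-04]
 [ 2.72353302e-01 -9.62196766e-01  1.03024739e-03]
 [-2.99873291e-05 -1.07921162e-03 -9.99999417e-01]] [-0.05615533  0.22845066  0.46610682] 85.30208943518276
scene mirror 0.9 [565.  91.  80.] [314. 222.]
scene mirror 0.69 [671. 114.  14.] [281. 263.]
scene mirror 0.59 [491. 202.  21.] [363. 256.]
scene mirror_disc 0.91 [567.  88.  81.] [313. 221.]
scene mirror_disc 0.65 [669. 109.  16.] [280. 261.]
scene mirror_disc 0.55 [484. 203.  20.] [366. 256.]
scene stand_top 0.89 [547.  97.  60.] [321. 226.]
scene dish 0.81 [401.  78.  17.] [361. 210.]
scene perch 0.62 [594. -13.  18.] [281. 215.]
scene bell 0.45 [591. 183.  16.] [325. 270.]
scene feeder 0.82 [437. 380.  83.] [441. 289.]
scene scoop 0.85 [ 463. -393.   14.] [256. 123.]
scene jar 0.65 [ 629. -322.   75.] [216. 136.]
scene toyring 0.57 [627. 373.  11.] [362. 345.]
top mirror 0.69 [661. 103.  12.] [253. 188.]
top mirror 0.69 [481. 193.  15.] [216. 246.]
top mirror 0.61 [556.  88.  74.] [254. 219.]
top mirror_disc 0.78 [553.  84.  74.] [256. 221.]
top mirror_disc 0.6 [659. 104.   9.] [253. 189.]
top mirror_disc 0.48 [476. 193.  14.] [216. 248.]
top stand_top 0.66 [515.  63.  57.] [262. 236.]
top dish 0.94 [406.  92.  14.] [249. 276.]
top perch 0.86 [580. -12.  11.] [291. 218.]
top bell 0.59 [558.  88.  75.] [254. 219.]
top feeder 0.96 [412. 365.  98.] [146. 263.]
top scoop 0.62 [ 460. -388.    3.] [419. 270.]
top jar 0.7 [ 607. -334.  108.] [411. 211.]
top toyring 0.86 [620. 368.   9.] [162. 195.]
top toyring 0.15 [552.  86.  71.] [255. 221.]
```

```bash
python3 - <<'E'
import cv2
a=cv2.imread("pics/a.png");b=cv2.imread("pics/b.png")
A=cv2.resize(a[170:320,230:430],(800,600),interpolation=cv2.INTER_CUBIC)
B=cv2.resize(b[160:310,180:380],(800,600),interpolation=cv2.INTER_CUBIC)
cv2.imwrite("pics/a1.png",A);cv2.imwrite("pics/b1.png",B)
E
```

```text
(no output)
```

View pics/a1.png

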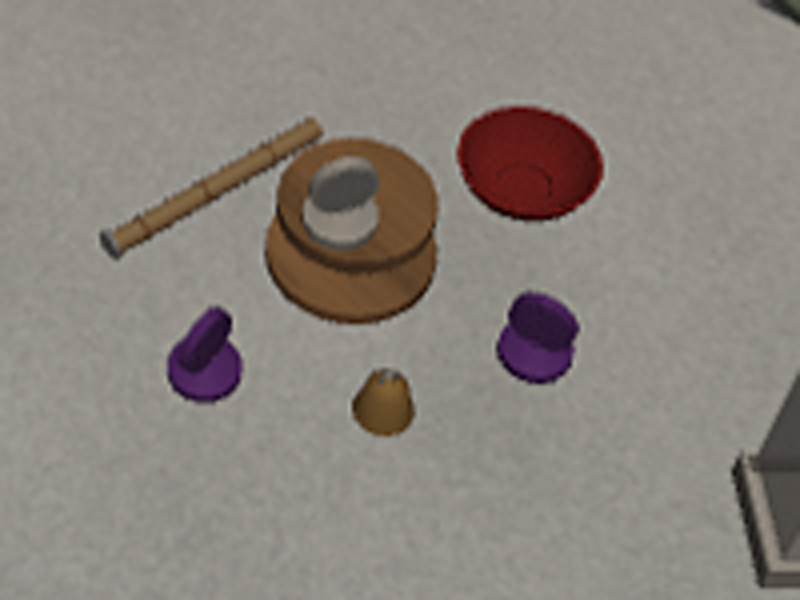

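View pics/b1.png

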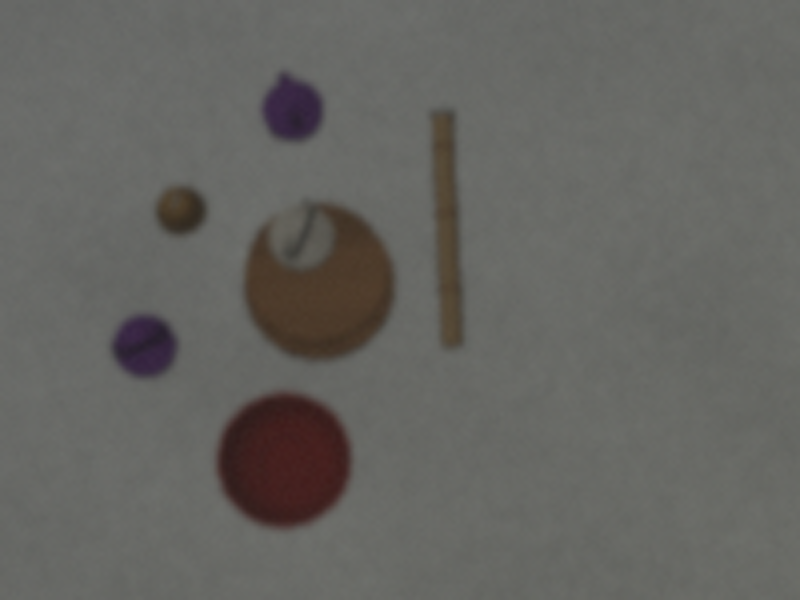

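View pics/a.png

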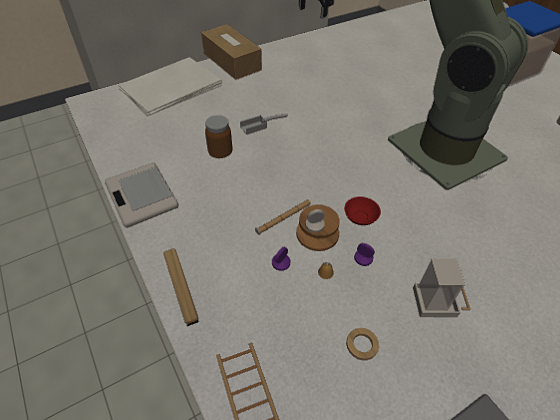

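Candidates by scene pixels: a grey mirror on the stand at (314,222), and two purple ones on the table at (281,263) and (363,256). The grey one is the target: it isn't purple and it stands on the round wooden stand near the rim, and both enlarged crops confirm it. Next I'll measure it precisely.

```bash
cat > fit.py <<'E'
from h import *
from scipy.optimize import minimize
T=np.linspace(0,2*np.pi,181)[:-1]; C=np.c_[np.cos(T),np.sin(T)]
def ring(x,y,r,z): return np.c_[x+r*C[:,0],y+r*C[:,1],np.full(180,z)]
S=8
def hullmask(pic,P,shape,o):
    m=np.zeros(shape,np.uint8); q=((pix(pic,P)-o+.5)*S-.5)
    cv2.fillConvexPoly(m,cv2.convexHull(np.round(q*16).astype(np.int32)),1,cv2.LINE_8,4); return m
def mirror_model(pic,x,y,yaw,shape,o,zt=60):
    f=np.r_[ring(x,y,12,zt),ring(x,y,23,zt+3),ring(x,y,23,zt+11)]
    n=np.array([np.cos(yaw),np.sin(yaw),0]);e=np.array([-n[1],n[0],0])
    d=np.array([x,y,zt+36])+21*(C[:,:1]*e+C[:,1:]*[0,0,1.]); d=np.r_[d+4*n,d-4*n]
    return hullmask(pic,f,shape,o)|hullmask(pic,d,shape,o)
def crop(pic,c,h=36):
    o=np.round(c).astype(int)-h; im=pic["pixels"][o[1]:o[1]+2*h,o[0]:o[0]+2*h]
    return o,cv2.resize(im,None,fx=S,fy=S,interpolation=cv2.INTER_CUBIC)
def fit_stand(pic,g):
    o,im=crop(pic,pix(pic,[g[0],g[1],60])[0])
    L=cv2.GaussianBlur(im.astype(np.float32),(0,0),5); 
    def cost(p):
        def samp(r):
            q=((pix(pic,ring(p[0],p[1],r,60))-o+.5)*S-.5).astype(np.float32)
            return cv2.remap(L,q[None,:,0],q[None,:,1],cv2.INTER_LINEAR)[0]
        return -np.minimum(np.linalg.norm(samp(48.)-samp(52.),axis=1),25).mean()
    best=min(((cost((x,y)),x,y) for x in np.arange(g[0]-24,g[0]+25,3) for y in np.arange(g[1]-24,g[1]+25,3)))
    r=minimize(cost,best[1:],method="Nelder-Mead",options=dict(initial_simplex=np.array(best[1:])+[[0,0],[3,0],[0,3]]))
    return r.x,r.fun
def fit_mirror(pic,g):
    o,im=crop(pic,pix(pic,[g[0],g[1],80])[0])
    reg=[c for c in imaging.cut_out(pic,"mirror")]
    u=np.round(pix(pic,[g[0],g[1],75])[0]).astype(int)
    reg=[c["region"] for c in reg if c["region"][u[1]-4:u[1]+5,u[0]-4:u[0]+5].any()]
    if not reg: return None
    h=im.shape[0]//S
    m=cv2.resize(reg[0][o[1]:o[1]+h,o[0]:o[0]+h].astype(np.float32),None,fx=S,fy=S,interpolation=cv2.INTER_LINEAR)>.5
    def cost(p):
        k=mirror_model(pic,p[0],p[1],p[2],m.shape,o)>0; return -(k&m).sum()/(k|m).sum()
    rs=[]
    for w in np.arange(0,np.pi,np.pi/8):
        x0=np.array([g[0],g[1],w]); rs.append(minimize(cost,x0,method="Nelder-Mead",options=dict(initial_simplex=x0+[[0,0,0],[6,0,0],[0,6,0],[0,0,.4]],xatol=.05,fatol=1e-4)))
    r=min(rs,key=lambda r:r.fun); return r.x,r.fun
def overlay(pic,s,m,name):
    o,im=crop(pic,pix(pic,[s[0],s[1],60])[0]); im=im.copy()
    P=[ring(s[0],s[1],50,60),ring(m[0],m[1],23,71),ring(m[0],m[1],23,63)]
    for p,c in zip(P,[(0,255,0),(255,0,0),(0,0,255)]):
        cv2.polylines(im,[np.round((pix(pic,p)-o+.5)*S-.5).astype(np.int32)],True,c,1)
    return im
def run(gs,gm,name=None):
    ims=[]; out=[]
    for c in ("scene","top"):
        p=imaging.read_camera(c); s=fit_stand(p,gs); m=fit_mirror(p,gm)
        if m is None: print(c,"stand",s[0].round(1),"mirror not found"); continue
        print(c,"stand",s[0].round(1),round(s[1],1),"mirror",m[0].round(2),round(m[1],3),"diff",(m[0][:2]-s[0]).round(1))
        ims.append(overlay(p,s[0],m[0],name))
    if name and ims: save(name,cv2.resize(np.hstack(ims),None,fx=.69,fy=.69,interpolation=cv2.INTER_AREA))
E
python3 -c "
from fit import *
run((540,75),(556,88),'o1.png')"
```

```text
scene stand [537.7  74.8] -24.6 mirror [559.08  85.67   4.65] -0.872 diff [21.3 10.8]
top stand [528.7  72.3] -20.3 mirror [558.03  86.74   1.27] -0.941 diff [29.4 14.4]
```

View pics/o1.png

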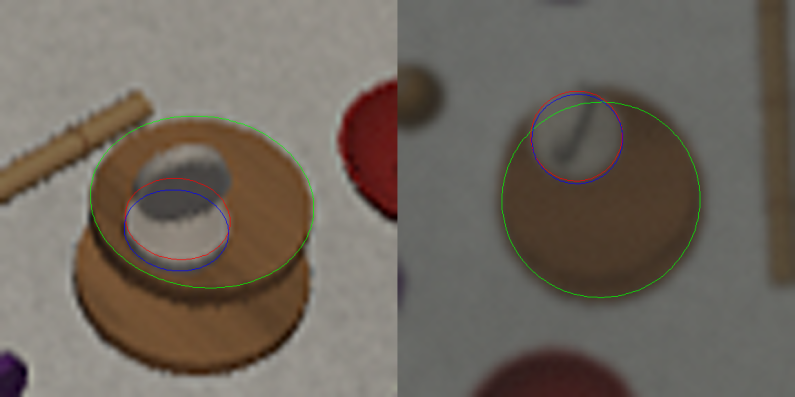

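The mirror fits agree across cameras. The top-view stand fit locked onto the lower foot's edge, so I'll refit the stand as a silhouette (platform plus foot).

```bash
cat > p.py <<'E'
s=open("fit.py").read()
i=s.index("def fit_stand");j=s.index("def fit_mirror")
new='''def fit_stand(pic,g):
    o,im=crop(pic,pix(pic,[g[0],g[1],45])[0],44)
    hsv=cv2.cvtColor(im,cv2.COLOR_RGB2HSV); m=(hsv[...,1]>75)&((hsv[...,0]<25))
    n,lab,st,ce=cv2.connectedComponentsWithStats(m.astype(np.uint8))
    m=lab==1+np.argmax(st[1:,4])
    cs=cv2.findContours(m.astype(np.uint8),cv2.RETR_EXTERNAL,cv2.CHAIN_APPROX_NONE)[0]
    k=np.zeros(m.shape,np.uint8); cv2.drawContours(k,cs,-1,1,-1); m=k>0
    ign=cv2.dilate(mirror_model(pic,*GM,1.3,m.shape,o)|mirror_model(pic,*GM,2.9,m.shape,o),np.ones((25,25)))>0
    def cost(p):
        k=hullmask(pic,np.r_[ring(p[0],p[1],50,60),ring(p[0],p[1],50,46)],m.shape,o)|hullmask(pic,np.r_[ring(p[0],p[1],55,0),ring(p[0],p[1],55,p[2])],m.shape,o)
        k=k>0; return -(k&m&~ign).sum()/((k|m)&~ign).sum()
    x0=np.array([g[0],g[1],10.])
    r=minimize(cost,x0,method="Nelder-Mead",options=dict(initial_simplex=x0+[[0,0,0],[8,0,0],[0,8,0],[0,0,4]],xatol=.05,fatol=1e-5))
    print("   foot h",r.x[2].round(1)); return r.x[:2],r.fun
'''
s=s[:i]+new+s[j:]
s=s.replace("    ims=[]; out=[]","    global GM; GM=gm; ims=[]")
open("fit.py","w").write(s)
E
python3 p.py; python3 -c "
from fit import *
run((536,75),(558.5,86),'o2.png')
print(pix(imaging.read_camera('top'),[[540,75,60],[540,75,0]]), np.linalg.inv(imaging.read_camera('top')['world_to_cam'])[:3,3],state()['t'])"
```

```text
foot h 4.2
scene stand [537.   73.6] -0.9 mirror [559.34  86.     1.26] -0.963 diff [22.3 12.4]
   foot h 1.2
top stand [541.4  76.5] -0.9 mirror [5.5871e+02 8.6350e+01 3.5000e-01] -0.894 diff [17.3  9.9]
[[258.77579769 226.50207262]
 [259.64942706 230.13205137]] [ 291.64971478   -6.90318217 1482.63012097] 1.6
```

View pics/o2.png

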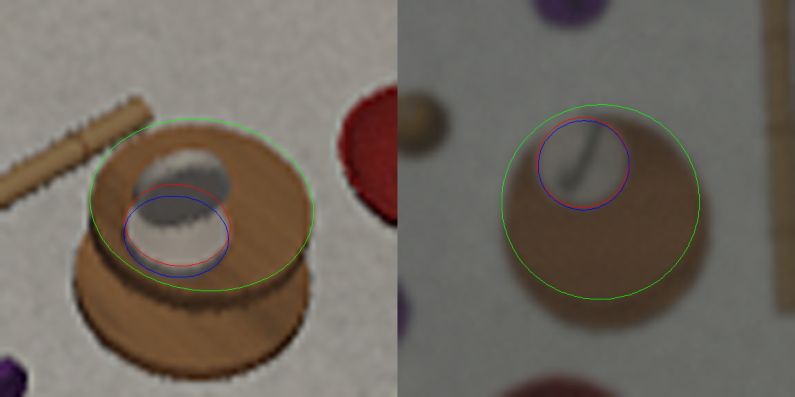

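```bash
cat > p.py <<'E'
s=open("fit.py").read()
i=s.index("def fit_stand");j=s.index("def fit_mirror")
new='''def fit_stand(pic,g):
    o,im=crop(pic,pix(pic,[g[0],g[1],45])[0],44)
    L=cv2.GaussianBlur(im[...,0].astype(np.float32)-im[...,2],(0,0),4)
    L/=np.percentile(L,95)
    cam=np.linalg.inv(pic["world_to_cam"])[:2,3]; d=np.array(g)-cam; d/=np.linalg.norm(d)
    def arc(p,sg,r,z):
        def samp(r):
            q=((pix(pic,ring(p[0],p[1],r,z)[C@d*sg>.0])-o+.5)*S-.5).astype(np.float32)
            return cv2.remap(L,q[None,:,0],q[None,:,1],cv2.INTER_LINEAR)[0]
        return np.clip(samp(r-2.5)-samp(r+2.5),-.2,1).mean()
    out=[]
    for f in (lambda p:-arc(p,1,50.,60.), lambda p:-arc(p,-1,55.,0.), lambda p:-arc(p,1,50.,60.)-arc(p,-1,55.,0.)):
        b=min((f((x,y)),x,y) for x in np.arange(g[0]-10,g[0]+11,2) for y in np.arange(g[1]-10,g[1]+11,2))
        r=minimize(f,b[1:],method="Nelder-Mead",options=dict(initial_simplex=np.array(b[1:])+[[0,0],[2,0],[0,2]])); out.append(r)
    print("   top rim",out[0].x.round(1),"foot rim",out[1].x.round(1)); return out[2].x,out[2].fun
'''
s=s[:i]+new+s[j:]
s=s.replace("ring(s[0],s[1],50,60),ring(m","ring(s[0],s[1],50,60),ring(s[0],s[1],55,0),ring(m").replace("[(0,255,0),","[(0,255,0),(255,255,0),")
open("fit.py","w").write(s)
E
python3 p.py; python3 -c "
from fit import *
run((539,75),(558.5,86),'o3.png')"
```

```text
top rim [539.6  77.1] foot rim [535.5  72.4]
scene stand [538.1  75.4] -0.9 mirror [561.48  86.08   4.57] -0.911 diff [23.4 10.7]
   top rim [535.4  74.6] foot rim [540.2  76.2]
top stand [538.5  75.6] -0.7 mirror [558.11  86.56   3.5 ] -0.929 diff [19.6 10.9]
```

View pics/o3.png

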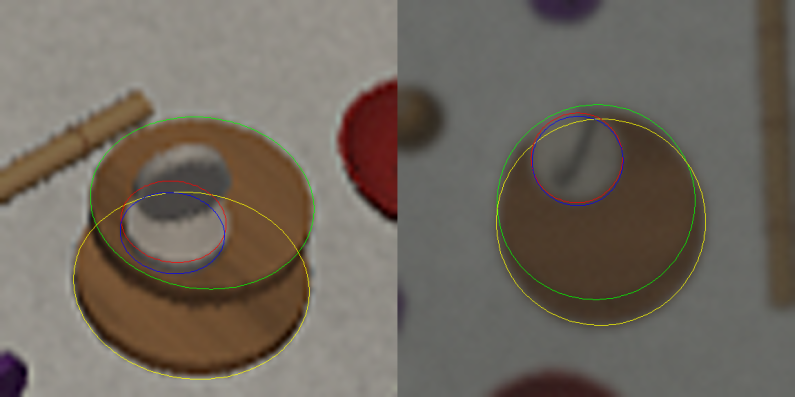

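The stand centre is at about (538, 75.5) and the mirror at about (559, 86.3) in both cameras, so the push is about 23.7 mm along (-0.89, -0.46). I'll go beyond the mirror on its outer side with the fingers shut, keeping high.

```bash
python3 -m handwheel '[[0.613,-0.517,0,-0.21,0],[0.613,-0.517,0,-0.21,0],[0.613,-0.517,0,-0.21,0],[0.613,-0.517,0,-0.21,0],[0.613,-0.517,0,-0.21,0],[0.613,-0.517,0,-0.21,0],[0.613,-0.517,0,-0.21,0],[0.613,-0.517,0,-0.21,0],[0.613,-0.517,0,-0.21,0],[0.613,-0.517,0,-0.21,0]]'; python3 -c "
from h import *
s=state();print(env.nose_length,s['ee_pos'],s['tool_rot'],s['gripper_width'])"
```

```text
t: 2.8
ee_pos: [437.5, -137.1, 245.5]
tool_rot: [[0.884, 0.467, 0.0], [0.467, -0.884, -0.0], [0.0, 0.0, -1.0]]
force: [0.9, -1.2, -0.5]
gripper_width: -0.1
14.0 [ 437.47283644 -137.10133742  245.48374286] [[ 8.84323841e-01  4.66873827e-01  4.17565100e-04]
 [ 4.66873907e-01 -8.84323890e-01 -1.14358157e-04]
 [ 3.15871963e-04  2.96079894e-04 -9.99999906e-01]] -0.07670361059249782
```

```bash
python3 -m handwheel '[[0.264,-0.141,0,0,0],[0.264,-0.141,0,0,0],[0.264,-0.141,0,0,0],[0.264,-0.141,0,0,0],[0.264,-0.141,0,0,0],[0.264,-0.141,0,0,0],[0.264,-0.141,0,0,0],[0.264,-0.141,0,0,0],[0.264,-0.141,0.10,0,0],[0.264,-0.141,0.10,0,0]]'
```

```text
t: 3.8
ee_pos: [604.4, 107.8, 145.2]
tool_rot: [[0.885, 0.466, 0.003], [0.466, -0.885, 0.0], [0.003, 0.001, -1.0]]
force: [0.6, 0.3, -0.8]
gripper_width: -0.1
```

```bash
python3 -m handwheel '[[0,-0.002,0.03,0,0],[0,-0.002,0.055,0,0],[0,-0.002,0.066,0,0],[0,-0.002,0.066,0,0],[0,-0.002,0.066,0,0]]'; python3 -c "
from fit import *
s=state();print(s['ee_pos'],s['force'])
for c in ('scene','top'):
  p=imaging.read_camera(c);m=fit_mirror(p,(559,86)); print(m); 
  if c=='scene':
    o,im=crop(p,pix(p,[550,80,80])[0],40); save('c1.png',im)
"
```

```text
t: 4.3
ee_pos: [603.8, 110.4, 80.6]
tool_rot: [[0.885, 0.466, 0.001], [0.466, -0.885, 0.0], [0.001, 0.0, -1.0]]
force: [-0.1, -0.1, 0.9]
gripper_width: 0.1
[603.77185767 110.36167893  80.61048054] [-0.1213933  -0.07393311  0.90843884]
None
None
```

View pics/c1.png

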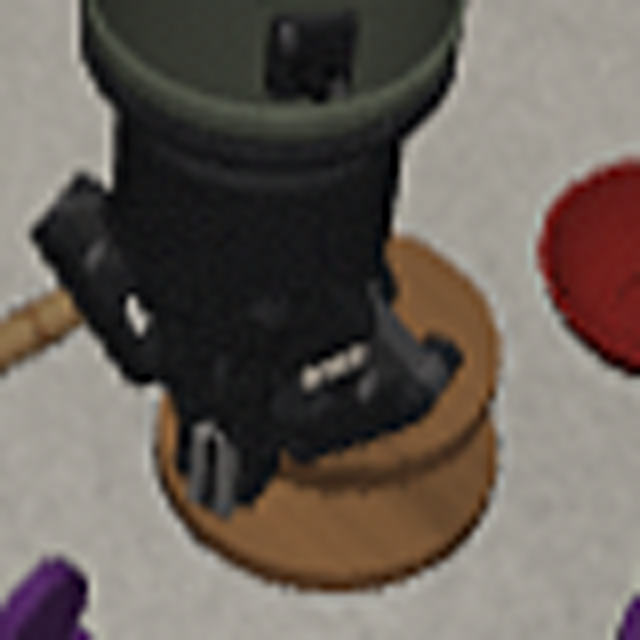

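The fingertips are outside the mirror at about crop (215,470), just over the rim. First light taps, low on the foot.

```bash
python3 -m handwheel '[[-0.004,0,0.0015,0,0],[-0.009,0,0.0015,0,0],[-0.012,0,0.0015,0,0],[-0.014,0,0.0015,0,0],[-0.016,0,0.0015,0,0],[-0.018,0,0.0015,0,0],[-0.020,0,0.0015,0,0],[-0.022,0,0.0015,0,0],[-0.024,0,0.0015,0,0],[-0.024,0,0.0015,0,0]]'; python3 -m handwheel '[[-0.0015,0,0,0,0],[-0.003,0,0,0,0],[-0.0045,0,0,0,0],[-0.006,0,0,0,0],[-0.0075,0,0,0,0],[-0.009,0,0,0,0],[-0.0105,0,0,0,0],[-0.0105,0,0,0,0],[-0.0105,0,0,0,0]]'
```

```text
t: 5.5
ee_pos: [581.8, 99.4, 77.8]
tool_rot: [[0.884, 0.467, -0.0], [0.467, -0.884, 0.0], [-0.0, -0.0, -1.0]]
force: [-0.1, -0.2, -0.1]
gripper_width: 0.5
t: 6.4
ee_pos: [572.7, 94.6, 77.8]
tool_rot: [[0.884, 0.467, -0.0], [0.467, -0.884, 0.0], [-0.0, -0.0, -1.0]]
force: [0.0, 0.3, -0.6]
gripper_width: -0.0
```

```bash
python3 -m handwheel '[[0.010,0,0,0,0],[0.025,0,0,0,0],[0.03,0,-0.04,0,0],[0.03,0,-0.08,0,0],[0.03,0.05,-0.08,0,0],[0.03,0.10,-0.08,0,0],[0.03,0.15,-0.08,0,0],[0.03,0.20,-0.08,0,0],[0.03,0.20,-0.08,0,0]]'; python3 -c "
from fit import *
s=state();print(s['ee_pos'],s['force'])
run((538,75.5),(543,77.5),'o4.png')"
```

```text
t: 7.3
ee_pos: [693.5, -75.8, 157.0]
tool_rot: [[0.888, 0.461, 0.0], [0.461, -0.888, -0.004], [-0.002, 0.003, -1.0]]
force: [-0.2, 0.2, -1.7]
gripper_width: 0.0
[693.53343277 -75.84754588 157.02522451] [-0.18801208  0.22841266 -1.66426763]
   top rim [539.4  76.8] foot rim [535.5  72.4]
scene stand [537.6  74.9] -0.8 mirror [542.72  77.51   1.27] -0.954 diff [5.1 2.6]
   top rim [535.3  74.5] foot rim [539.8  74.8]
top stand [537.5  73.6] -0.6 mirror [5.4188e+02 7.7710e+01 3.7000e-01] -0.887 diff [4.3 4.1]
```

View pics/o4.png

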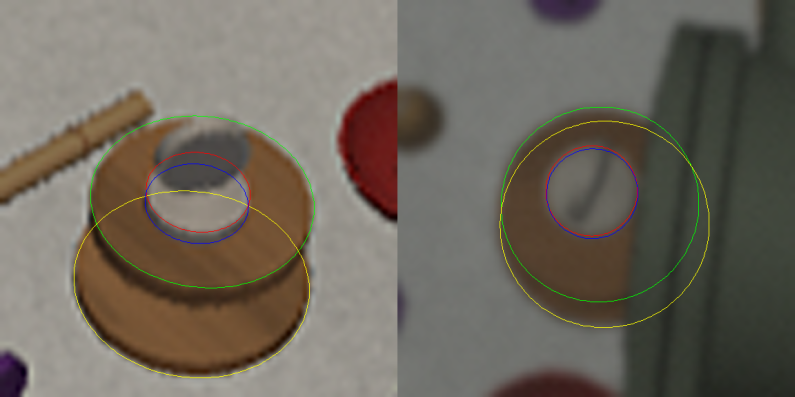

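The mirror followed the fingers as predicted, to about (542.4, 77.6), and the stand hasn't moved. About 5.4 mm remains in the same direction.

```bash
python3 -m handwheel '[[0,-0.05,0,0,0],[0,-0.10,0,0,0],[0,-0.15,0,0,0],[0,-0.20,0,0,0],[0,-0.20,0,0,0],[0,-0.20,0.04,0,0],[0,-0.20,0.07,0,0],[0,-0.20,0.079,0,0],[0,-0.20,0.079,0,0],[0,-0.20,0.079,0,0]]'
```

```text
t: 8.5
ee_pos: [599.8, 109.0, 80.2]
tool_rot: [[0.884, 0.467, 0.001], [0.467, -0.884, 0.0], [0.002, 0.0, -1.0]]
force: [0.6, -0.4, 0.2]
gripper_width: -0.0
```

```bash
python3 -m handwheel '[[-0.010,0,0,0,0],[-0.018,0,0,0,0],[-0.024,0,0,0,0],[-0.027,0,0,0,0],[-0.029,0,0,0,0],[-0.031,0,0,0,0],[-0.033,0,0,0,0],[-0.0345,0,0,0,0],[-0.036,0,0,0,0],[-0.036,0,0,0,0]]';python3 -m handwheel '[[0,0,0,0,0],[0.003,0,0,0,0]]'; python3 -m handwheel '[[0.010,0,0,0,0],[0.025,0,0,0,0],[0.04,0,-0.04,0,0],[0.04,0,-0.08,0,0],[0.04,0.05,-0.12,0,0],[0.04,0.10,-0.12,0,0],[0.04,0.15,-0.12,0,0],[0.04,0.20,-0.12,0,0],[0.04,0.25,-0.12,0,0],[0.04,0.30,-0.12,0,0]]'; python3 -m handwheel '[[0,0.04,0,0,0],[0,0.04,0,0,0]]'; python3 -c "
from fit import *
run((538,75.5),(538.5,76),'o5.png')
for c in ('scene','top'):
  p=imaging.read_camera(c)
  for t in ['bell','perch','dish']: print(c,t,[toworld(p,r['xyz']).round() for r in imaging.boxes_of(p,t)[:1]])
print(state()['t'])"
```

```text
t: 9.5
ee_pos: [567.4, 91.8, 78.8]
tool_rot: [[0.884, 0.467, -0.0], [0.467, -0.884, 0.0], [-0.0, -0.0, -1.0]]
force: [0.3, 0.9, 0.2]
gripper_width: 0.1
t: 9.7
ee_pos: [570.0, 93.1, 78.8]
tool_rot: [[0.884, 0.467, -0.001], [0.467, -0.884, -0.0], [-0.0, -0.0, -1.0]]
force: [-0.2, -0.5, 0.4]
gripper_width: 0.1
t: 10.7
ee_pos: [737.0, -137.9, 199.0]
tool_rot: [[0.885, 0.466, -0.0], [0.466, -0.885, -0.0], [-0.0, 0.0, -1.0]]
force: [1.1, 0.1, 0.7]
gripper_width: -0.1
t: 10.9
ee_pos: [755.3, -173.4, 197.4]
tool_rot: [[0.885, 0.465, -0.001], [0.465, -0.885, -0.001], [-0.002, -0.0, -1.0]]
force: [-0.9, -0.3, -0.5]
gripper_width: 0.0
   top rim [539.5  76.9] foot rim [535.5  72.4]
scene stand [537.3  74.6] -0.8 mirror [537.46  74.01   1.36] -0.935 diff [ 0.2 -0.6]
   top rim [535.   74.3] foot rim [540.2  76.1]
top stand [537.9  75.3] -0.8 mirror [537.29  74.15   3.49] -0.754 diff [-0.6 -1.2]
scene bell [array([593., 183.,  20.])]
scene perch [array([593., -10.,  17.])]
scene dish []
top bell [array([579., 178.,  21.])]
top perch [array([582., -11.,  13.])]
top dish [array([404.,  90.,  17.])]
11.5
```

View pics/o5.png

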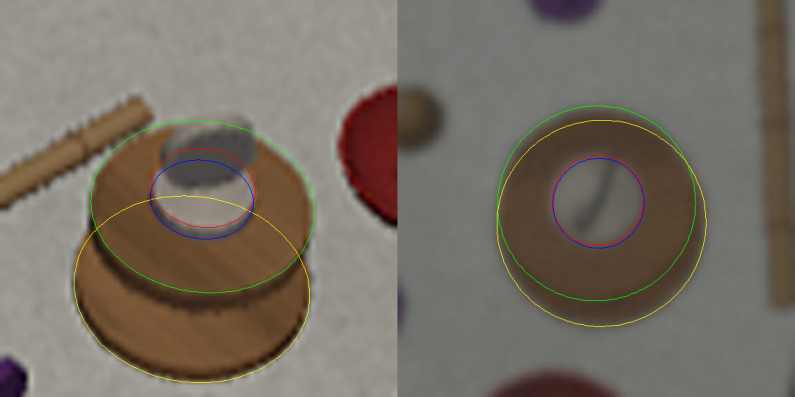

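The mirror stands upright in the middle of the stand, within about 1.5 mm in both cameras, and the neighbours haven't moved. Handing in.

```bash
python3 -c "
from h import *
print(env.hand_in())"
```

```text
the job is handed in; nothing more can be done
None
```

The mirror is standing upright in the middle of the stand, and the job is handed in. With the fingers shut, I gave the grey mirror three slow, light pushes low on its foot. It moved about 25 mm from near the rim, and I then backed the arm well clear.

- **Centring:** the last fits put the mirror off centre by (0.2, -0.6) mm in the scene camera and (-0.6, -1.2) mm in the top camera, against the 6 mm allowed. The last top-camera fit of the mirror was a loose one (overlap 0.75), but its picture also shows it in the middle. The individual edge fits for the stand differ by about 2–4 mm, so I used their combined fit.
- **Other things:** the stand did not measurably move. The bell and perch measured where they were before in the scene camera, and the dish and perch did in the top camera. The scene network missed the dish in the last check, and the first top-camera bell detection was false, so the bell has no before-and-after comparison there. I did not re-measure the feeder, scoop, jar, toy ring or the purple mirrors, but the arm never came near them while low.
- **Time and force:** it took about 11.5 s of the 48 s. Force readings during the pushes stayed around 1 N, which is sensor noise level.

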